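# Test the emergency stop of the key machine and reset it

## Robot

A 6-joint arm with a two-finger parallel gripper is mounted at the origin on a cart in front of the work surface, level with it; the furniture and walls round the work are solid. World frame = base frame: x ahead of the robot, y to its left, z up, the work surface at z = 0. Lengths are in m, angles in rad, forces in N, time in s.
With the tool pointing down it reaches from about 0.25 to 0.725 m from the base axis. Payload 9.7 kg.
Tool frame: the origin (TCP) lies midway between the tips of the shut fingers; the grasp point (between the pads) lies 19 mm behind it; z points along the fingers, y is the line along which they close (so a half turn about z gives the same grasp; the last joint's range is limited). The gripper opens to 85 mm and grips with 20 to 120 N. Pads are 22 mm wide; open, the fingers measure 114 mm over their backs; the gripper's body (76 mm by 85 mm) begins 54 mm behind the grasp point. The pads swing forward as they close: fully open they stand 13 mm farther back than shut.
Start: joints at [-1.133, 0.087, 0.176, 1.66, 0, 1.571], TCP at [0.233, -0.498, 0.231] pointing down, gripper open.
Joint ranges: [-3.13, 3.13], [-0.85, 1.81], [-1.15, 1.24], [-2.2, 2.28], [-1.44, 1.52], [-3.14, 3.14]. Speed limits (rad/s): [2.22, 2.22, 2.57, 3.14, 3.14, 3.14].

## Interface

Orientations are given as [roll, pitch, yaw] about the fixed x, y, z axes, in that order (R = Rz(yaw) Ry(pitch) Rx(roll)).
In Python, from rig import r gives the robot as it stands.
- The arm moves only by the tool inch_along, called after ">>>" as name(argument=value, ...) on one line, values as JSON. Schema: {"type":"object","properties":{"plan":{"type":"array","items":{"type":"array","prefixItems":[{"type":"number"},{"type":"array","items":{"type":"number"},"minItems":3,"maxItems":3},{"type":"array","items":{"type":"number"},"minItems":3,"maxItems":3}],"minItems":3,"maxItems":3},"minItems":1,"maxItems":20},"force":{"type":"number"},"only":{"type":"string"},"quiet":{"type":"boolean"},"lines":{"type":"string"}},"required":["plan"],"additionalProperties":false}. plan is a list of rows, 1 to 20 of them, each written [opening, [dx, dy, dz], [rx, ry, rz]]: the opening from 0.0 (shut) to 1.0 (fully open), then dx, dy, dz in shares of the most that a row can go, 1 being 62.5 mm, then a rotation vector rx, ry, rz in rad; each row shifts and turns the commanded pose from where the row before left it, along the tool's axes as they then stand; what a row does not reach is not made up. A row lasts 1/8 s, in which the tool goes at most 0.0625 m and 0.188 rad, less where a joint would pass 70% of its speed; a pose out of reach is approached as far as the arm can. The fingers move at their own pace and stop on an object; force is the grip in N (left out, the last holds). Time passes only in rows, so rows that do not move let the fingers close. The tool returns the time, the measured TCP pose, the force, the opening and the grip force at its end. only (a regular expression) keeps the lines of the reply that match it, lines (a string "A,B") keeps lines A to B, and quiet returns only ok. Input that does not fit is refused with a message, and nothing moves.
- r.get_obs(): the state, without advancing time (a new reading comes with each control period).
- r.capture(name): name is "side" or "top" or "wrist"; returns a dict with "image" (384x512x3 uint8, red, green, blue), "range_z" (384x512 float32, m along the optical axis (not along the pixel's ray), 0 where there is no reading), "mtx" (3x3 intrinsics, pixels), "position" and "attitude" of the camera in the world. Camera axes: x right, y down, z forward; pixel columns grow to the right and rows downward; lengths in m; the calibration is good to about 2 mm. A picture is of the moment at which its call begins.
- r.hand_in(): hands the job in; it is judged then, once.
The state is a dict: "t": time; "joints": joint angles; "qvel": joint speeds; "tau": joint torques, N m; "position": TCP position; "tool_rot": TCP orientation; "wrist_force": force on the tool from outside, world axes, zero at the start; "moment": the same for the moment, N m; "grip_width": opening from 0.0 (shut) to 1.0 (fully open); "gripper_force": force on a finger pad.
Only numpy, scipy, OpenCV 4.12 (cv2) and the standard library are available. Lean on these libraries where they do the work, as an engineer would, in place of code of your own. Each camera call takes 0.05 s, during which the arm holds its last target. There are 200 camera calls.

## Task

Do the start-of-shift check of the key machine's yellow emergency-stop station: press the red mushroom button down until it latches, and let go so that you see it stays in by itself; then turn it clockwise, as its arrows show, by pushing one side of its raised bar with the fingertips until it springs back up, and finally press the blue reset button fully in and let it come back out. Only push: never take the bar between the fingers, do not press the blue button while the mushroom is still in, and leave the things lying round the station where they are.

Things in the scene. Friction and masses are not known exactly. Their poses are not given: they have to be found in the camera images.
- station: Yellow and grey stop station fixed to the bench, 92 x 178 mm (214 mm over its end tabs), lid 60 mm above the bench; a steel conduit reaches 88 mm behind its origin. Origin: centre of the underside. x points to its back, y along it towards the mushroom, z up. Mushroom axis at y = +42 mm, reset button at y = -55 mm, both at x = 0.
- head_top (a point): Top centre of the red mushroom, on its raised bar; 100 mm above the bench when up, 92.6 mm latched. Moves with the button: x along the bar, z up. The rounded bar is 56 mm long (x), 16 mm wide (y), 16 mm high, on a round flat-topped head of 64 mm diameter, with an open finger recess on each side. Turned home, the bar lies along the station's x axis.
- collar_top (a point): Centre of the top of the fixed yellow collar round the mushroom: outer diameter 86 mm, inner 76 mm, top 75.5 mm above the bench, which is 1 mm lower than the head's flat top when the button is latched in.
- plunger (a joint): How far the mushroom is pressed in, m: 0 up, 0.0085 at the bottom stop. Sprung upward; the push rises from about 4 N to a snap at about 9 N near 0.003, after which it runs to the bottom; a latch then holds it at about 0.0074 when let go.
- head (a joint): How far the mushroom is turned clockwise seen from above, rad: 0 home, 0.9 at the stop. A spring turns it back home (0.05 N m at home, 0.12 at 0.7 rad: 3 to 6 N near the bar's end). When it is latched in, the latch lets go at about 0.6 rad and the button springs up by itself; it need not be held down while turning.
- bar_face_l: Left side face of the bar (+y of head_top), 54 mm long, from 3 mm under the bar's top down to the head's flat top. Origin not on the face but on the mushroom's axis, 40 mm below head_top; same axes as head_top. Pushing this face near the bar's far (+x) end towards -y turns the button clockwise.
- bar_face_r: Right side face of the bar (-y of head_top), likewise, with the same origin and axes. Pushing this face near the bar's near (-x) end towards +y turns the button clockwise.
- reset_top (a point): Centre of the top of the blue reset button, diameter 27 mm, 76 mm above the bench, 12 mm above its metal bezel. Pressed straight down.
- reset (a joint): How far the blue button is pressed in, m: 0 out, 0.005 at the stop; sprung, about 2 N at the start, 5 N at the stop; it comes back by itself.
- padlock: Brass padlock lying flat, 67 x 44 x 15 mm, loose, left of the station; origin: centre of the underside. Leave alone.
- tin: Round open metal tin of pins, 66 mm across, 29 mm high, loose, right of the station; origin: centre of the underside. Leave alone.
- screwdriver: Red-handled screwdriver lying behind the station, 192 mm long along its own y, 29 mm high, loose; origin: under its middle. Leave alone.
- cylinder: Brass lock cylinder standing behind the station's left end, 17 x 69 x 44 mm, loose; origin: centre of the underside. Leave alone.

How it is judged:
By the outcome, as a careful person would: the job done as asked, in the order asked, and still so for the second after the job is handed in, with the robot touching nothing.
It also fails if it takes over 43 s, if anything falls off the work surface, if the arm or the gripper's body presses on something with over 40 N, if the wrist force passes 120 N, or if a joint passes its speed limit or range.

## Working session

There is one attempt and no reset: what is moved stays moved. The work goes in short steps, Python scripts to look and compute and a tool call to move; the robot and the scene stay as the last step left them, time stands still between calls to the robot, and variables do not carry over. Pictures are saved under pics/ and viewed, at most 10 in all, crops included, and the job is handed in when it is done.

```bash
ls; mkdir -p pics; cat > h.py <<'E'
import numpy as np, cv2
from rig import r
from scipy.spatial.transform import Rotation as R
def cap(n,f=None):
    c=r.capture(n)
    if f: cv2.imwrite('pics/'+f,c['image'][:,:,::-1])
    a=np.array(c['attitude'],float)
    c['R']=a if a.shape==(3,3) else R.from_euler('xyz',a).as_matrix()
    return c
def ray(c,u,v,z):
    d=c['R']@np.linalg.inv(c['mtx'])@np.array([u,v,1.]); p=np.array(c['position'])
    return p+d*(z-p[2])/d[2]
def pts(c,mask):
    v,u=np.nonzero(mask&(c['range_z']>0)); d=c['range_z'][v,u]
    P=(np.linalg.inv(c['mtx'])@np.stack([u,v,np.ones_like(u)]))*d
    return (c['R']@P).T+np.array(c['position'])
E
python3 - <<'E'
from h import *
t=cap('top','top1.png'); s=cap('side','side1.png')
cv2.imwrite('pics/both.png',np.hstack([cv2.resize(x['image'][:,:,::-1],(400,300)) for x in (t,s)]))
for c in (t,s): print(c['position'],c['attitude'],c['mtx'])
o=r.get_obs(); print(o)
for n,c in (('t',t),('s',s)):
    h=cv2.cvtColor(c['image'],cv2.COLOR_RGB2HSV)
    for k,m in dict(red=((h[...,0]<8)|(h[...,0]>172))&(h[...,1]>150)&(h[...,2]>60),blue=(h[...,0]>100)&(h[...,0]<125)&(h[...,1]>130)&(h[...,2]>60),yel=(h[...,0]>20)&(h[...,0]<33)&(h[...,1]>150)).items():
        N,L,st,ce=cv2.connectedComponentsWithStats(m.astype(np.uint8))
        for i in range(1,N):
            if st[i,4]>40:
                P=pts(c,L==i); print(n,k,st[i],ce[i].round(1),P.mean(0).round(4),P.max(0).round(4) if len(P) else '')
E
```

```text
pics
rig.py
[0.39870157 0.12706587 0.92979833] [-2.90481724e+00  4.15931324e-04 -1.46172128e+00] [[354.66447719   0.         259.66296553]
 [  0.         354.66447719 186.29225163]
 [  0.           0.           1.        ]]
[ 0.48203512 -0.59446448  0.73363305] [-2.28507295 -0.00978104 -0.11066743] [[456.87404209   0.         252.08515441]
 [  0.         456.87404209 189.17704922]
 [  0.           0.           1.        ]]
{'t': 0.1, 'joints': array([-1.13300719e+00,  8.74378782e-02,  1.75263052e-01,  1.65978721e+00,
       -2.53150348e-05,  1.57081918e+00]), 'qvel': array([ 7.46410966e-05, -1.05183326e-03,  1.86814813e-03,  7.38152550e-04,
       -1.54110740e-03, -1.35735192e-03]), 'tau': array([-1.14897099e-03, -5.21560836e+01,  4.65654123e+01,  1.61528634e-02,
        3.51598985e-06, -2.01710333e-05]), 'position': array([ 0.23308291, -0.49796969,  0.23066142]), 'tool_rot': array([-3.14042695e+00,  2.53416537e-05,  4.37766315e-01]), 'wrist_force': array([ 0.58302363, -0.22783841, -0.66759084]), 'moment': array([0.00993965, 0.01572723, 0.01068655]), 'gripper_force': 0.0, 'g
[... 3962 characters left out ...]
blue [480  23  24  10 109] [493.   28.3] [0.9261 0.0479 0.4661] [0.9405 0.0596 0.4705]
s blue [ 0 76 12 27 67] [ 4.6 90.2] [-0.4648  1.4793 -0.3495] [-0.4535  1.5661 -0.271 ]
s blue [212 212  12  11 104] [217.2 217. ] [0.4914 0.0812 0.0742] [0.5033 0.0957 0.0776]
s yel [382   5  11   6  44] [387.4   7.1] [0.826  0.2254 0.4391] [0.835 0.239 0.441]
s yel [282  67   5  35  54] [284.1  81. ] [0.6896 0.471  0.1683] [0.7122 0.5593 0.2084]
s yel [305 114  10  15  92] [310.5 120.4] [0.7708 0.468  0.0457] [0.7829 0.4794 0.0595]
s yel [225 151  13   8  59] [231.1 154.6] [0.5411 0.3746 0.013 ] [0.5567 0.398  0.0173]
s yel [195 176  49  68 982] [221.1 216.6] [0.5004 0.1022 0.056 ] [0.556  0.2799 0.0776]
```

View pics/both.png

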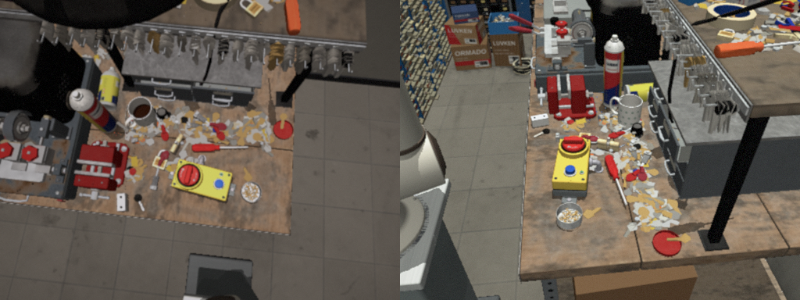

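```bash
python3 - <<'E'
import cv2,numpy as np
a=cv2.imread('pics/top1.png')[150:290,170:330]; b=cv2.imread('pics/side1.png')[130:270,150:310]
cv2.imwrite('pics/crop.png',np.hstack([cv2.resize(x,None,fx=2.5,fy=2.5,interpolation=3) for x in (a,b)]))
E
```

```text
(no output)
```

View pics/crop.png

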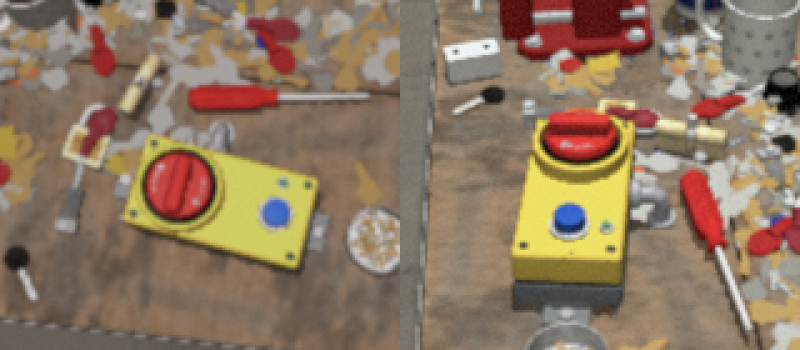

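The top view shows the station with the mushroom at about (241,224) px and the blue button at (280,235). The loose things sit clear of its top. I'll move the wrist camera over it with the fingers shut.

The manual's scale: shifts go in shares of 62.5 mm. Converting my numbers, -0.035 m is -0.56, 0.0311 m is 0.4976.

>>> inch_along(plan=[[0,[0.4976,-0.56,-0.0224],[0,0,0]],[0,[0.4976,-0.56,-0.0224],[0,0,0]],[0,[0.4976,-0.56,-0.0224],[0,0,0]],[0,[0.4976,-0.56,-0.0224],[0,0,0]],[0,[0.4976,-0.56,-0.0224],[0,0,0]],[0,[0.4976,-0.56,-0.0224],[0,0,0]],[0,[0.4976,-0.56,-0.0224],[0,0,0]],[0,[0.4976,-0.56,-0.0224],[0,0,0]],[0,[0.4976,-0.56,-0.0224],[0,0,0]],[0,[0.4976,-0.56,-0.0224],[0,0,0]],[0,[0.4976,-0.56,-0.0224],[0,0,0]],[0,[0.4976,-0.56,-0.0224],[0,0,0]],[0,[0.4976,-0.56,-0.0224],[0,0,0]],[0,[0.4976,-0.56,-0.0224],[0,0,0]],[0,[0,0,0],[0,0,0.15]],[0,[0,0,0],[0,0,0.15]],[0,[0,0,0],[0,0,0.15]],[0,[0,0,0],[0,0,0.15]]])

```text
t: 2.35
position: [0.4299, 0.0145, 0.2506]
tool_rot: [-3.055, 0.016, -0.023]
wrist_force: [-0.3, 1.3, -0.0]
grip_width: 0.002
gripper_force: 0.0
```

```bash
python3 - <<'E'
from h import *
c=cap('wrist','w1.png'); print(c['position'],c['R'].round(3))
E
```

```text
[ 5.04239780e-01 -3.39450441e-05  3.91323908e-01] [[-0.023 -0.955 -0.294]
 [-0.996 -0.003  0.09 ]
 [-0.087  0.295 -0.951]]
```

View pics/w1.png

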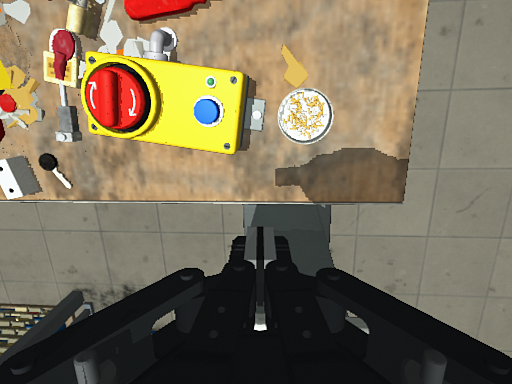

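The wrist picture shows the mushroom at about (117,97), its bar nearly vertical in the image, the blue button at (208,111), and the tin at (305,115). The rows were speed-limited, so the tool stopped short of where I aimed it. I'll measure from here.

```bash
cat > m.py <<'E'
from h import *
c=cap('wrist'); o=r.get_obs(); print(o['t'],o['position'].round(4),o['tool_rot'].round(3))
h=cv2.cvtColor(c['image'],cv2.COLOR_RGB2HSV)
def big(m):
    N,L,st,ce=cv2.connectedComponentsWithStats(m.astype(np.uint8)); i=1+st[1:,4].argmax(); return L==i
yel=(h[...,0]>22)&(h[...,0]<33)&(h[...,1]>170)
Y=big(yel); P=pts(c,Y); lid=P[(abs(P[:,2]-.06)<.004)]
print('lid z',np.median(lid[:,2]).round(4))
(cx,cy),sz,a=cv2.minAreaRect((lid[:,:2]*1000).astype(np.float32)); print('lid rect',cx,cy,sz,a)
hull=cv2.convexHull(np.argwhere(Y)[:,::-1].astype(np.int32)); box=cv2.boundingRect(hull)
red=((h[...,0]<8)|(h[...,0]>172))&(h[...,1]>150)
m=np.zeros(Y.shape,np.uint8); cv2.fillPoly(m,[hull],1)
Pr=pts(c,red&(m>0)); Pb=pts(c,(h[...,0]>98)&(h[...,0]<128)&(h[...,1]>130)&(m>0))
Pb=Pb[Pb[:,2]>.064]
zt=np.percentile(Pb[:,2],80); T=Pb[abs(Pb[:,2]-zt)<.003]; print('blue',zt.round(4),cv2.minEnclosingCircle((T[:,:2]*1000).astype(np.float32)),T.mean(0).round(4))
zt=np.percentile(Pr[:,2],98); T=Pr[Pr[:,2]>zt-.004]; print('bar top z',zt.round(4),T.mean(0).round(4),cv2.minAreaRect((T[:,:2]*1000).astype(np.float32)))
F=Pr[abs(Pr[:,2]-(zt-.016))<.0035]; print('flat',np.median(F[:,2]).round(4),cv2.minEnclosingCircle((F[:,:2]*1000).astype(np.float32)))
E
python3 m.py
```

```text
2.45 [0.4298 0.0127 0.2505] [-3.056  0.017 -0.026]
lid z 0.0599
lid rect 501.8923034667969 140.34765625 (176.8935089111328, 91.23912811279297) 80.8903579711914
blue 0.0765 ((493.3998718261719, 85.90177917480469), 12.9238862991333) [0.4935 0.0858 0.0759]
bar top z 0.1006 [0.509  0.1809 0.0992] ((508.51470947265625, 181.90133666992188), (15.143716812133789, 54.18449020385742), 80.86551666259766)
flat 0.0839 ((508.5679626464844, 181.8474884033203), 31.723604202270508)
```

```bash
cat > go.py <<'E'
# usage: go.py sx sy z dyaw  : target in station frame about mushroom axis (sx,sy), prints tool-axes shift
import sys; from h import *
sx,sy,z,dy=map(float,sys.argv[1:5]); yaw=-.158
o=r.get_obs(); T=R.from_euler('xyz',o['tool_rot'])
p=np.array([.5086,.1819,z])+R.from_euler('z',yaw).apply([sx,sy,0])
G=R.from_euler('xyz',[np.pi,0,yaw+dy])
print('t',o['t'],'pos',o['position'].round(4),o['tool_rot'].round(3),'F',o['wrist_force'].round(1))
print('shift',T.inv().apply(p-o['position']).round(4),'rot',(T.inv()*G).as_rotvec().round(4),'shift after rot',G.inv().apply(p-o['position']).round(4))
E
python3 go.py 0 0 .13 0
```

```text
t 2.45 pos [0.4298 0.0127 0.2505] [-3.056  0.017 -0.026] F [-0.1 -0.   0.7]
shift [ 0.0763 -0.1604  0.1335] rot [-0.0843  0.0223  0.131 ] shift after rot [ 0.0512 -0.1795  0.1205]
```

Scaled: -0.03 m is -0.48, 0.02 m is 0.32.

>>> inch_along(plan=[[0,[0,0,0],[-0.0843,0.0223,0.131]],[0,[0.136,-0.48,0.32],[0,0,0]],[0,[0.136,-0.48,0.32],[0,0,0]],[0,[0.136,-0.48,0.32],[0,0,0]],[0,[0.136,-0.48,0.32],[0,0,0]],[0,[0.136,-0.48,0.32],[0,0,0]],[0,[0.136,-0.48,0.32],[0,0,0]],[0,[0,0,0],[0,0,0]]])

```text
t: 3.45
position: [0.4813, 0.0513, 0.1419]
tool_rot: [-3.028, 0.003, 0.041]
wrist_force: [-0.1, 0.3, 1.0]
grip_width: 0.001
gripper_force: 0.0
```

```bash
python3 go.py 0 0 .103 0
```

```text
t 3.45 pos [0.4813 0.0513 0.1419] [-3.028e+00  3.000e-03  4.100e-02] F [-0.1  0.3  1. ]
shift [ 0.0327 -0.1242  0.0531] rot [-0.1124  0.0145  0.1981] shift after rot [ 0.0064 -0.1333  0.0389]
```

```bash
python3 -c "
from h import *
o=r.get_obs();print(o['joints'].round(3),o['qvel'].round(3))"
```

```text
[ 0.04  -0.085 -0.172  1.487  0.113  3.141] [-0.018 -0.028  0.026  0.033 -0.012  0.002]
```
Joint 6 at limit 3.14. So I need to turn the other way: yaw for tool relative. Joint6 = 1.571 at base -1.133, yaw .438 → yaw = j1 - j6 + pi ⇒ -1.133-1.571+3.14=.438 ✓. So yaw ≤... j6 = j1+pi-yaw; j6 in ±pi → yaw ≥ j1 = atan2(.182,.509)=.35. So yaw -0.158 unreachable; use yaw -0.158+pi (half turn; tool y symmetrical) → j6 = .35+3.14-2.98=.51. Or use yaw -.158+pi/2=1.413: j6=2.08: tool x along station y, tool y along -? Footprint then: x extent 29, y extent 22. Use yaw +pi? The wrist camera then swings to robot-side—fine, more useful perhaps not. pi/2 choice is nearer: rotate 1.4 rad vs 2.9. Pi/2: footprint along bar 29 wide, along y 22: fingertips pushing sideways (across pads, stiff direction: not along closing). Pushing along closing direction with shut fingers: finger pushing might open against grip force... With pi/2 push is along tool x, stiff. Good. Footprint along bar ±14.5: center at x=27 → 12.5..41.5; rotating with bar fine. Finger shape actual from wrist picture: narrow tips perhaps (~10 mm). Fine: contact lever ~20. Put center at x=20: covers 5.5..34.5; flush rotating with the bar: pressure on end. Use 24.

Joint 6 is at its limit at this yaw, so I'll use a tool yaw a quarter turn the other way.

```bash
python3 go.py 0 0 .13 1.5708
```

```text
t 3.45 pos [0.4813 0.0513 0.1419] [-3.028e+00  3.000e-03  4.100e-02] F [-0.1  0.3  1. ]
shift [ 0.0326 -0.1273  0.0263] rot [-0.0971 -0.0749 -1.3709] shift after rot [0.1333 0.0064 0.0119]
```

>>> inch_along(plan=[[0,[0,0,0],[-0.0108,-0.0083,-0.1523]],[0,[0,0,0],[-0.0108,-0.0083,-0.1523]],[0,[0,0,0],[-0.0108,-0.0083,-0.1523]],[0,[0,0,0],[-0.0108,-0.0083,-0.1523]],[0,[0,0,0],[-0.0108,-0.0083,-0.1523]],[0,[0,0,0],[-0.0108,-0.0083,-0.1523]],[0,[0,0,0],[-0.0108,-0.0083,-0.1523]],[0,[0,0,0],[-0.0108,-0.0083,-0.1523]],[0,[0,0,0],[-0.0108,-0.0083,-0.1523]],[0,[0,0,0],[0,0,0]]])

```text
t: 4.7
position: [0.4817, 0.0503, 0.1443]
tool_rot: [3.138, -0.001, 1.41]
wrist_force: [1.2, -0.4, 0.8]
grip_width: -0.001
gripper_force: 0.0
```

```bash
python3 go.py 0 0 .108 1.5708
```

```text
t 4.7 pos [0.4817 0.0503 0.1443] [ 3.138e+00 -1.000e-03  1.410e+00] F [ 1.2 -0.4  0.8]
shift [0.1342 0.0053 0.0364] rot [ 0.0038 -0.0005 -0.0029] shift after rot [0.1342 0.0059 0.0363]
```

Now go over the mushroom and down to 8 mm above it.

>>> inch_along(plan=[[0,[0.536,0.024,0],[0.0038,0,-0.003]],[0,[0.536,0.0224,0],[0,0,0]],[0,[0.536,0.0224,0],[0,0,0]],[0,[0.5376,0.0224,0],[0,0,0]],[0,[0,0,0.288],[0,0,0]],[0,[0,0,0.288],[0,0,0]],[0,[0,0,0],[0,0,0]],[0,[0,0,0],[0,0,0]]])

```text
t: 5.7
position: [0.5083, 0.1813, 0.1079]
tool_rot: [-3.141, -0.0, 1.412]
wrist_force: [0.6, -0.4, 0.4]
grip_width: -0.004
gripper_force: 0.0
```

```bash
python3 go.py 0 0 .1 1.5708; python3 - <<'E'
from h import *
c=cap('side');s=c['image'][150:250,160:280]; w=cap('wrist')['image']
cv2.imwrite('pics/p2.png',np.hstack([cv2.resize(s,(400,300),interpolation=2),cv2.resize(w,(400,300))])[:,:,::-1])
E
```

```text
t 5.7 pos [0.5083 0.1813 0.1079] [-3.141 -0.     1.412] F [ 0.6 -0.4  0.4]
shift [0.0007 0.0002 0.0079] rot [-0.0009 -0.0003 -0.0003] shift after rot [0.0007 0.0002 0.0079]
```

View pics/p2.png

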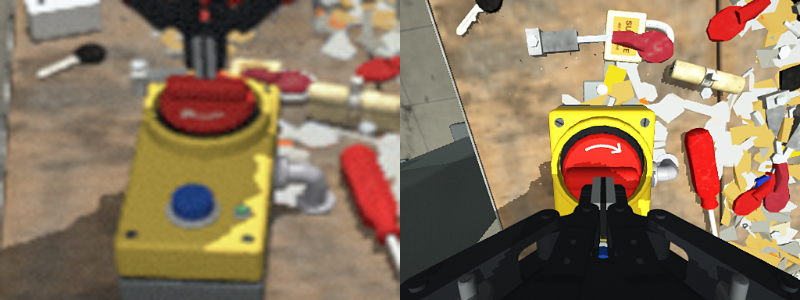

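The fingertips are centred above the bar. Press down.

Scaled: 0.005 m is 0.08, 0.004 m is 0.064.

>>> inch_along(plan=[[0,[0,0,0.08],[0,0,0]],[0,[0,0,0.064],[0,0,0]],[0,[0,0,0.064],[0,0,0]],[0,[0,0,0.048],[0,0,0]],[0,[0,0,0],[0,0,0]]])

```text
t: 6.42
position: [0.5087, 0.1821, 0.0924]
tool_rot: [3.141, -0.001, 1.414]
wrist_force: [-1.8, -0.2, 7.8]
grip_width: 0.002
gripper_force: 3.8
```

Scaled: 0.001 m is 0.016, 0.0005 m is 0.008.

>>> inch_along(plan=[[0,[0,0,0.016],[0,0,0]],[0,[0,0,0.016],[0,0,0]],[0,[0,0,0.008],[0,0,0]],[0,[0,0,0],[0,0,0]]])

```text
t: 6.92
position: [0.5089, 0.1821, 0.0913]
tool_rot: [3.14, -0.002, 1.414]
wrist_force: [-4.5, -2.9, 16.3]
grip_width: -0.005
gripper_force: 8.2
```

Scaled: -0.012 m is -0.192, -0.008 m is -0.128.

>>> inch_along(plan=[[0,[0,0,-0.128],[0,0,0]],[0,[0,0,-0.192],[0,0,0]],[0,[0,0,0],[0,0,0]]])

```text
t: 7.3
position: [0.5088, 0.1822, 0.1101]
tool_rot: [3.141, -0.001, 1.414]
wrist_force: [0.2, -0.8, -0.2]
grip_width: -0.001
gripper_force: 0.0
```

```bash
cat > z.py <<'E'
from h import *
def st(n):
    c=cap(n); h=cv2.cvtColor(c['image'],cv2.COLOR_RGB2HSV)
    red=((h[...,0]<8)|(h[...,0]>172))&(h[...,1]>150); P=pts(c,red)
    P=P[(np.hypot(P[:,0]-.5086,P[:,1]-.1819)<.031)&(P[:,2]>.07)]
    q=P[:,2]; print(n,len(q),'pcts',np.percentile(q,[10,30,50,70,90,97]).round(4))
    T=P[q>np.percentile(q,97)-.005]; print('bar',cv2.minAreaRect((T[:,:2]*1000).astype(np.float32)))
    B=pts(c,(h[...,0]>98)&(h[...,0]<128)&(h[...,1]>130)); B=B[np.hypot(B[:,0]-.4934,B[:,1]-.0859)<.018]
    if len(B): print('blue z',np.percentile(B[:,2],[50,80]).round(4),len(B))
st('wrist'); st('side'); st('top')
E
python3 z.py; python3 go.py .022 .028 .112 1.5708
```

```text
wrist 4934 pcts [0.0765 0.0773 0.078  0.0908 0.0932 0.0939]
bar ((508.9461364746094, 184.53118896484375), (17.300989151000977, 55.22397994995117), 81.26348114013672)
blue z [0.0729 0.0755] 163
side 380 pcts [0.0756 0.0771 0.0822 0.0898 0.0934 0.179 ]
bar ((506.4815673828125, 169.5592803955078), (8.818475723266602, 56.83841323852539), 79.00019073486328)
blue z [0.0744 0.0756] 106
t 7.45 pos [0.5082 0.1819 0.1087] [-3.14  -0.     1.414] F [-1.5  0.4 -0.6]
shift [ 0.028   0.0224 -0.0033] rot [-0.0014 -0.0001  0.0012] shift after rot [ 0.028   0.0224 -0.0033]Traceback (most recent call last):
  File "z.py", line 10, in <module>
    st('wrist'); st('side'); st('top')
                             ~~^^^^^^^
  File "z.py", line 6, in st
    q=P[:,2]; print(n,len(q),'pcts',np.percentile(q,[10,30,50,70,90,97]).round(4))
                                    ~~~~~~~~~~~~~^^^^^^^^^^^^^^^^^^^^^^^
    return _quantile_unchecked(
        a, q, axis, out, overwrite_input, method, keepdims, weights)
    return _ureduce(a,
                    func=_quantile_ureduce_func,
    ...<5 lines>...
                    overwrite_input=overwrite_input,
                    method=method)
    r = func(a, **kwargs)
    result = _quantile(arr,
                       quantiles=q,
    ...<2 lines>...
                       out=out,
                       weights=wgt)
    slices_having_nans = np.isnan(arr[-1, ...])
                                  ~~~^^^^^^^^^
IndexError: index -1 is out of bounds for axis 0 with size 0
```

Let go, the button stays in: the flat is at about 0.077 and the bar top at about 0.093. Next I'll place the shut fingertips beside the bar's left face at the far end.

Scaled: 0.014 m is 0.224, 0.012 m is 0.192.

>>> inch_along(plan=[[0,[0.224,0.1792,-0.016],[-0.001,0,0.001]],[0,[0.224,0.1792,0],[0,0,0]],[0,[0,0,0],[0,0,0]],[0,[0,0,0.192],[0,0,0]],[0,[0,0,0.184],[0,0,0]],[0,[0,0,0],[0,0,0]]])

```text
t: 8.2
position: [0.5338, 0.2055, 0.085]
tool_rot: [-3.14, 0.001, 1.413]
wrist_force: [-0.3, 0.9, 0.0]
grip_width: 0.003
gripper_force: 0.0
```

```bash
python3 go.py .022 .028 .085 1.5708; python3 - <<'E'
from h import *
c=cap('side');s=c['image'][150:250,160:280]; w=cap('wrist')['image'][150:320,130:360]
cv2.imwrite('pics/p3.png',np.hstack([cv2.resize(s,(400,300),interpolation=2),cv2.resize(w,(400,300))])[:,:,::-1])
E
```

```text
t 8.2 pos [0.5338 0.2055 0.085 ] [-3.140e+00  1.000e-03  1.413e+00] F [-0.3  0.9  0. ]
shift [0.0007 0.0008 0.    ] rot [-0.002   0.0009 -0.0001] shift after rot [0.0007 0.0008 0.    ]
```

View pics/p3.png

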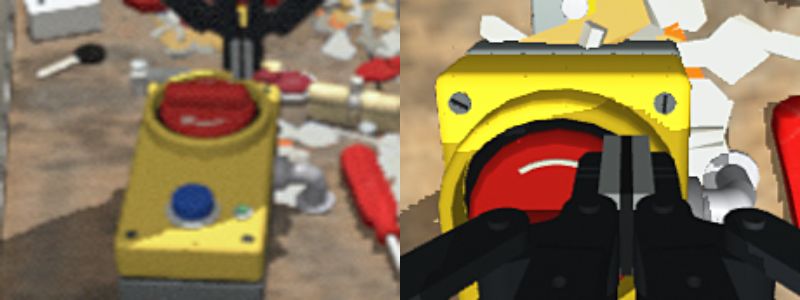

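The tips stand left of the bar near its far end, clear of it. I'll close the gap, then sweep round the axis.

Scaled: -0.005 m is -0.08, -0.004 m is -0.064.

>>> inch_along(plan=[[0,[-0.08,0,0],[0,0,0]],[0,[-0.064,0,0],[0,0,0]],[0,[-0.0368,0.0288,0],[0,0,0.1]],[0,[-0.0368,0.0288,0],[0,0,0.1]],[0,[-0.0368,0.0288,0],[0,0,0.1]],[0,[-0.0368,0.0288,0],[0,0,0.1]],[0,[-0.0368,0.0288,0],[0,0,0.1]],[0,[0,0,0],[0,0,0]]])

```text
t: 9.3
position: [0.5381, 0.1835, 0.0868]
tool_rot: [3.142, -0.001, 0.913]
wrist_force: [1.0, 1.8, -0.8]
grip_width: -0.003
gripper_force: 1.2
```

```bash
python3 go.py 0 0 .085 1.07
```

```text
t 9.3 pos [0.5381 0.1835 0.0868] [ 3.142e+00 -1.000e-03  9.130e-01] F [ 1.   1.8 -0.8]
shift [-0.0193 -0.0223  0.0018] rot [ 0.0001 -0.0013  0.0013] shift after rot [-0.0193 -0.0223  0.0018]
```

Scaled: 0.001 m is 0.016, -0.0023 m is -0.0368.

>>> inch_along(plan=[[0,[-0.0368,0.0288,0.016],[0,0,0.1]],[0,[-0.0368,0.0288,0.008],[0,0,0.1]],[0,[0,0,0],[0,0,0]]])

```text
t: 9.68
position: [0.5382, 0.1779, 0.086]
tool_rot: [3.141, -0.002, 0.715]
wrist_force: [2.4, 2.4, 2.8]
grip_width: -0.003
gripper_force: 2.2
```

```bash
python3 go.py 0 0 .085 .87; python3 - <<'E'
from h import *
c=cap('side');s=c['image'][150:250,160:280]; w=cap('wrist')['image'][130:320,130:360]
cv2.imwrite('pics/p4.png',np.hstack([cv2.resize(s,(400,300),interpolation=2),cv2.resize(w,(400,300))])[:,:,::-1])
E
sed -i "s/st('wrist'); st('side'); st('top')/st('wrist'); st('side')/" z.py; python3 z.py
```

```text
t 9.675 pos [0.5382 0.1779 0.086 ] [ 3.141e+00 -2.000e-03  7.150e-01] F [2.4 2.4 2.8]
shift [-0.0197 -0.0225  0.001 ] rot [ 0.0005 -0.0025  0.0032] shift after rot [-0.0198 -0.0224  0.001 ]
wrist 2816 pcts [0.0821 0.0828 0.0832 0.0836 0.0895 0.0945]
bar ((513.9269409179688, 193.17942810058594), (15.983329772949219, 43.1915283203125), 76.90499114990234)
side 340 pcts [0.0813 0.0828 0.0861 0.095  0.0985 0.0997]
bar ((507.7777099609375, 180.20166015625), (18.39531135559082, 53.15088653564453), 40.208473205566406)
blue z [0.0746 0.0762] 106
```

View pics/p4.png

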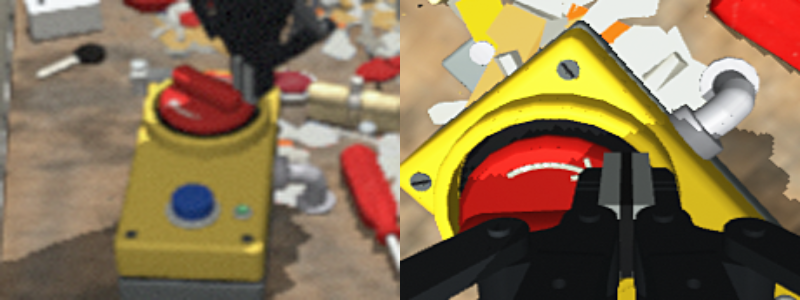

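The mushroom has sprung up: the flat is at 0.083 and the bar top at about 0.0997, turned about 0.7 rad. Now sweep back so it returns home gently, step away and lift.

Scaled: -0.02 m is -0.32, 0.01 m is 0.16.

>>> inch_along(plan=[[0,[0.0368,-0.0288,-0.032],[0,0,-0.1]],[0,[0.0368,-0.0288,-0.016],[0,0,-0.1]],[0,[0.0368,-0.0288,0],[0,0,-0.1]],[0,[0.0368,-0.0288,0],[0,0,-0.1]],[0,[0.0368,-0.0288,0],[0,0,-0.1]],[0,[0.0368,-0.0288,0],[0,0,-0.1]],[0,[0.0368,-0.0288,0],[0,0,-0.1]],[0,[0.16,0,0],[0,0,0]],[0,[0,0,-0.32],[0,0,0]],[0,[0,0,-0.32],[0,0,0]],[0,[0,0,0],[0,0,0]]])

```text
t: 11.25
position: [0.5375, 0.2078, 0.1291]
tool_rot: [3.14, -0.001, 1.412]
wrist_force: [1.3, 0.1, -0.5]
grip_width: -0.002
gripper_force: 0.0
```

```bash
python3 z.py; python3 go.py 0 -.0972 .125 1.5708
```

```text
wrist 2854 pcts [0.0829 0.0837 0.0844 0.0957 0.0996 0.1003]
bar ((498.3297424316406, 184.4445343017578), (15.061039924621582, 33.13491439819336), 82.49697875976562)
side 372 pcts [0.0816 0.0835 0.0884 0.0956 0.0991 0.1009]
bar ((508.217529296875, 186.98678588867188), (29.597705841064453, 51.211158752441406), 80.8655776977539)
blue z [0.0748 0.0763] 107
t 11.35 pos [0.5367 0.2074 0.1272] [-3.141  0.     1.412] F [-0.3  0.3 -0.7]
shift [-0.1269 -0.0237  0.0023] rot [-0.0008  0.0004 -0.0006] shift after rot [-0.1268 -0.0238  0.0022]
```

The mushroom is up and home. Now go over the blue button.

>>> inch_along(plan=[[0,[-0.5072,-0.096,0],[0,0,0]],[0,[-0.5072,-0.096,0],[0,0,0]],[0,[-0.5072,-0.096,0],[0,0,0]],[0,[-0.5072,-0.0928,0],[0,0,0]],[0,[0,0,0.32],[0,0,0]],[0,[0,0,0.32],[0,0,0]],[0,[0,0,0],[0,0,0]],[0,[0,0,0],[0,0,0]]])

```text
t: 12.35
position: [0.4935, 0.086, 0.0882]
tool_rot: [-3.141, -0.0, 1.413]
wrist_force: [-0.1, 0.4, 0.3]
grip_width: 0.002
gripper_force: 0.0
```

```bash
python3 go.py 0 -.0972 .071 1.5708; python3 - <<'E'
from h import *
c=cap('side');s=c['image'][150:250,160:280]; w=cap('wrist')['image'][130:320,130:360]
cv2.imwrite('pics/p5.png',np.hstack([cv2.resize(s,(400,300),interpolation=2),cv2.resize(w,(400,300))])[:,:,::-1])
E
```

```text
t 12.35 pos [0.4935 0.086  0.0882] [-3.141 -0.     1.413] F [-0.1  0.4  0.3]
shift [-0.0001 -0.0001  0.0172] rot [-0.0002 -0.0002  0.0001] shift after rot [-0.0001 -0.0002  0.0172]
```

View pics/p5.png

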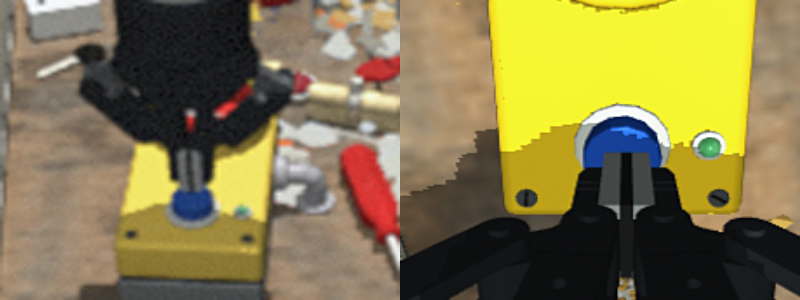

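The tips are centred over the blue button. Press.

Scaled: 0.006 m is 0.096, 0.005 m is 0.08.

>>> inch_along(plan=[[0,[0,0,0.096],[0,0,0]],[0,[0,0,0.08],[0,0,0]],[0,[0,0,0.064],[0,0,0]],[0,[0,0,0.04],[0,0,0]],[0,[0,0,0.016],[0,0,0]],[0,[0,0,0.008],[0,0,0]],[0,[0,0,0],[0,0,0]]])

```text
t: 13.32
position: [0.4937, 0.086, 0.0709]
tool_rot: [3.14, -0.001, 1.413]
wrist_force: [-7.5, -1.4, 16.4]
grip_width: 0.002
gripper_force: 8.2
```

It's at the stop: 16 N at z 0.071. Let it come out and retreat.

Scaled: -0.03 m is -0.48, -0.02 m is -0.32.

>>> inch_along(plan=[[0,[0,0,-0.128],[0,0,0]],[0,[0,0,-0.32],[0,0,0]],[0,[0,0,-0.48],[0,0,0]],[0,[0,0,-0.48],[0,0,0]],[0,[-0.48,-0.48,0],[0,0,0]],[0,[-0.48,-0.48,0],[0,0,0]],[0,[0,0,0],[0,0,0]],[0,[0,0,0],[0,0,0]]])

```text
t: 14.32
position: [0.4252, 0.0362, 0.1572]
tool_rot: [3.141, -0.001, 1.413]
wrist_force: [-0.0, -1.2, -0.0]
grip_width: 0.003
gripper_force: 0.0
```

```bash
python3 z.py; python3 - <<'E'
from h import *
c=cap('side');s=c['image'][130:250,150:310]; w=cap('top')['image'][150:270,180:340]
cv2.imwrite('pics/p6.png',np.hstack([cv2.resize(s,(400,300),interpolation=2),cv2.resize(w,(400,300))])[:,:,::-1])
E
```

```text
wrist 775 pcts [0.0813 0.0826 0.0833 0.0838 0.0846 0.085 ]
bar ((504.79949951171875, 156.41488647460938), (10.36788272857666, 44.88636779785156), 80.57666015625)
blue z [0.0758 0.0764] 1028
side 379 pcts [0.0815 0.0836 0.0877 0.0955 0.0991 0.1008]
bar ((508.149169921875, 180.46766662597656), (17.728858947753906, 53.27297592163086), 77.98068237304688)
blue z [0.0747 0.0759] 103
```

View pics/p6.png

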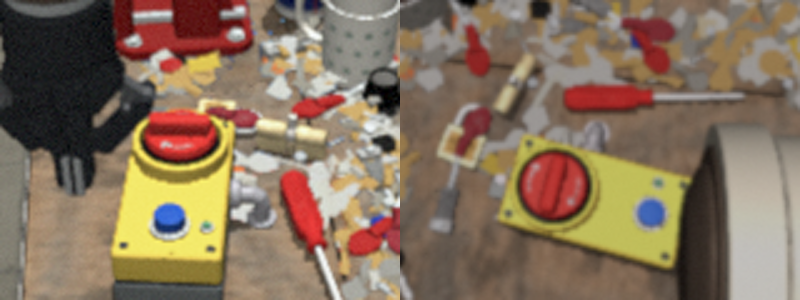

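The mushroom is up and home, the blue button is out, the loose things are where they were, and the robot is clear.

```bash
python3 -c "
from rig import r
print(r.hand_in())"
```

```text
the job is handed in; nothing more can be done
None
```

The stop check is done and handed in at about 14.5 s of the 43 s: the mushroom latched and stayed in, turned clockwise until it sprang up, then the blue reset was pressed to its stop and came back out, with the loose things left where they were.

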